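# Open the wash-well hatch and load the middle spool

## Task

Open the wash station on the bench: lift its recessed hatch up out of its seat by the grab bar and slide it sideways along its channels to the far end, well clear of the opening, and leave it there. Then take the middle-length one of the three valve spools from the sloping rack and lay it down, without dropping it, on the cradle blocks in the bottom of the well, lengthwise across the slide direction. Leave the other two spools, the cups and the casting where they are.

Things in the scene. Friction and masses are not known exactly. Their poses are not given: they have to be found in the camera images.
- cradle (a point): Fixed wash station's well: where the loaded spool's centre rests, mid-well, 39 mm above the bench. z up, y = the way the hatch opens, x across it. Opening 120 (x) x 130 mm (y); floor 12 mm above the bench. Four cradle blocks (tops 26 mm above the bench) at |x| 30 to 56, |y| 15 to 27 mm: the spool lies along x between them; |x| under 30 mm is free for fingers.
- seat (a point): Where the grab bar's centre is when the hatch is seated: above mid-well, 103 mm above the bench. Axes as cradle. The seat ledge is 64 mm above the bench. C-channels run along y on both sides (|x| 66 to 85 mm, tops 94 mm above the bench); their lips stop the hatch rising more than 20 mm. Wall at the closed end (y = -84 mm) 80 mm high.
- park (a point): Where the grab bar's centre is with the hatch parked open: 155 mm along y from the seat, 113 mm above the bench. Axes as cradle. The parking deck, 74 mm above the bench, starts 81 mm from mid-well, so the hatch must rise more than 10 mm to pass the step. End stop: hatch meets it 165 mm from its seat; anything from 145 mm is open.
- hatch_grip (a point): Loose aluminium hatch, 148 (x) x 156 (y) x 6 mm, 0.4 to 0.65 kg, held in the channels with 3 mm play. Point: centre of its grab bar, 39 mm above the plate's underside. The bar lies along x, 80 mm long, 12 mm thick (y), 18 mm high, underside 24 mm above the plate, on posts 30 to 40 mm either side of the point. +y is the opening direction.
- spool_mid_center (a point): The spool wanted: aluminium, 100 mm long, lands 40 mm across at its ends and middle (middle 36 mm long), necks 30 mm across; 0.17 to 0.34 kg. Point at its centre; x along it, up the slope. Lies in any of the rack's three lanes, inclined 30 degrees, lower end to the robot against a 24 mm stop. Axis 20 mm over the board; 7 mm strips leave its middle 48 mm free for fingers.
- spool_short_center (a point): Shortest spool, 76 mm long, 40 mm across, in another lane: leave it. Point at its centre, x along its length up the slope. Lanes are 92 mm apart.
- spool_long_center (a point): Longest spool, 128 mm long, 40 mm across, in another lane: leave it, it is too long for the well. Point at its centre, x along its length up the slope.
- rack_tube (a point): Middle of the fixed rack's guard tube, 24 mm across, 330 mm long along y, 205 mm above the bench, over the spools: it bars an upright gripper; a tool square to the slope, leaning to the robot, passes in front. z up, x away from the robot. Spool centres lie below it, 7 to 30 mm towards the robot. Posts at x 61, y +/-157 mm, with arms forward to the tube's ends.
- cup_a_center (a point): White plastic cup, 84 mm across, 90 mm tall, beyond the open end of the station; point half-way up. Leave it.
- cup_b_center (a point): White plastic cup, 84 mm across, 90 mm tall, close behind the station's parking end; point half-way up. Leave it.
- casting_center (a point): Aluminium valve-body casting, 110 x 160 x 44 mm, behind the rack and station; point at its middle. Leave it.
Mind the look-alikes: they are no part of the job. Leave any red look-alike of the part that bears hatch_grip alone.

How it is judged:
By the outcome, as a careful person would: the job done as asked, in the order asked, and still so for the second after the job is handed in, with the robot touching nothing.
It also fails if it takes over 59 s, if anything falls off the work surface, if the arm or the gripper's body presses on something with over 40 N, if the wrist force passes 120 N, or if a joint passes its speed limit or range.

## Robot

A 7-joint arm with a two-finger parallel gripper is mounted at the origin on the work surface. World frame = base frame: x ahead of the robot, y to its left, z up, the work surface at z = 0. Lengths are in m, angles in rad, forces in N, time in s.
With the tool pointing down it reaches from about 0.4 to 0.9 m from the base axis. Payload 5.5 kg.
Tool frame: the origin (TCP) lies at the centre of the arm's flange, where the gripper is bolted on; the fingertips stand 173 mm ahead of it and the grasp point (between the pads) lies 155 mm ahead of it (tip_extent is the distance from the TCP to the fingertips, in m); z points along the fingers, y is the line along which they close (so a half turn about z gives the same grasp; the last joint's range is limited). The gripper opens to 85 mm and grips with 20 to 120 N. Pads are 22 mm wide; open, the fingers measure 114 mm over their backs; the gripper's body (76 mm by 85 mm) begins 54 mm behind the grasp point. The pads swing forward as they close: fully open they stand 13 mm farther back than shut.
Start: joints at [1.499, 0.501, -0.427, 1.55, 0.221, 1.138, -0.21], TCP at [0.214, -0.614, 0.405] pointing down, gripper open.
Joint ranges: [-2.88, 2.88], [-0.31, 2.03], [-1.54, 1.56], [0.2, 2.42], [-1.41, 4.55], [0.19, 2.02], [-2.57, 2.57]. Speed limits (rad/s): [2.57, 2.57, 3.14, 3.14, 3.14, 3.14, 3.14].

## Interface

Orientations are given as a unit quaternion [w, x, y, z].
In Python, from bench import * gives the robot as it stands. Calls block until the motion is done:
- move_to(position, orientation): joint-space move of the TCP to a pose.
- servo_line(position, rot=None, max_speed=0.15, max_force=None): straight line of the TCP; rot=None keeps the orientation; max_speed is the mean speed in m/s. With max_force (N) it stops when the force on the tool has changed by that much, and returns True; else False.
- move_j(angles): joint-space move.
- gripper_to(opening, force=None): finger opening in m; force is the grip in N (None keeps the last); returns when the fingers have stopped.
- sleep(seconds).
- inverse_kinematics(position, orientation): joint angles nearest the present ones, or None.
- grab_frame(name): name is "side" or "top"; returns (picture, depth): 420x560x3 uint8, red, green, blue; 420x560 float32, m along the optical axis (not along the pixel's ray), 0 where there is no reading.
- camera_model(name): a dict with "mtx" (3x3 intrinsics, pixels), "D" ([k1, k2, p1, p2, k3] as OpenCV has them; the pictures are not rectified), "R" (3x3) and "t" (3): a world point X has camera coordinates R X + t. Camera axes: x right, y down, z forward; pixel columns grow to the right and rows downward; lengths in m; the calibration is good to about 2 mm. A picture is of the moment at which its call begins. camera_model takes no time and is no camera call.
A pose or a line that the arm cannot do raises Unreachable and nothing moves.
- job_done(): hands the job in; it is judged then, once.
Readings, each from a call of its own:
- current_t(): time.
- current_joint_pos(): joint angles.
- current_qvel(): joint speeds.
- current_joint_torque(): joint torques, N m.
- current_tcp_pos(): TCP position.
- current_ee_rot(): TCP orientation.
- current_wrist_force(): force on the tool from outside, world axes, zero at the start.
- current_wrist_torque(): the same for the moment, N m.
- current_gripper_width(): finger opening in m.
- current_finger_force(): force on a finger pad.
Only numpy, scipy, OpenCV 4.12 (cv2) and the standard library are available. Lean on these libraries where they do the work, as an engineer would, in place of code of your own. Each camera call takes 0.05 s, during which the arm holds its last target. There are 200 camera calls.

## Working session

There is one attempt and no reset: what is moved stays moved. The work goes in short steps, each a Python script; the robot and the scene stay as the last script left them, time stands still between calls to the robot, and variables do not carry over. Pictures are saved under pics/ and viewed, at most 10 in all, crops included, and the job is handed in when it is done.

```bash
ls; mkdir -p pics; python3 - <<'E'
from bench import *
import cv2,numpy as np
for n in("side","top"):
    p,d=grab_frame(n); cv2.imwrite(f"pics/{n}0.png",p[:,:,::-1]); np.save(f"{n}0.npy",d); np.save(f"{n}0p.npy",p)
    m=camera_model(n); print(n,{k:np.round(v,3).tolist() for k,v in m.items()}, (-np.array(m["R"]).T@m["t"]).round(3))
print(current_t(),current_ee_rot())
E
```

```text
pics
side {'mtx': [[524.149, 0.0, 285.024], [0.0, 524.149, 210.938], [0.0, 0.0, 1.0]], 'D': [-0.006, 0.0, 0.0, 0.0, 0.0], 'R': [[-0.999, -0.046, -0.001], [-0.026, 0.591, -0.807], [0.038, -0.806, -0.591]], 't': [0.5, 0.112, 1.323]} [0.452 1.023 0.873]
top {'mtx': [[410.002, 0.0, 270.871], [0.0, 410.002, 214.179], [0.0, 0.0, 1.0]], 'D': [-0.014, 0.0, 0.0, 0.0, 0.0], 'R': [[0.061, -0.998, 0.006], [-0.971, -0.061, -0.231], [0.231, 0.008, -0.973]], 't': [0.014, 0.535, 1.03]} [0.281 0.039 1.126]
0.1 [-8.90891945e-04  9.86015007e-01  1.66654127e-01 -1.19726727e-04]
```

View pics/side0.png

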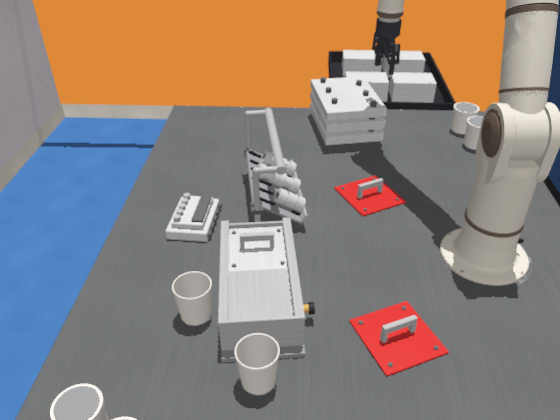

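View pics/top0.png

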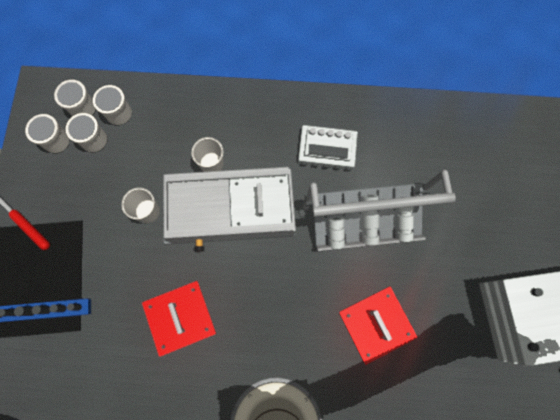

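The side view shows the station at (260,285) with its hatch seated at the rack end, and the rack at (278,170). In the top view the hatch bar is at (259,199), the deck lies to the left (+y), and the spools are at columns 337, 371 and 405. Two red decoys are at (178,318) and (378,324).

```bash
cat > h.py <<'E'
from bench import *
import cv2,numpy as np
from scipy.spatial.transform import Rotation as Ro
def cloud(n,d):
    m=camera_model(n);K=np.array(m["mtx"]);v,u=np.mgrid[:420,:560]
    r=cv2.undistortPoints(np.stack([u,v],-1).reshape(-1,1,2).astype(float),K,np.array(m["D"])).reshape(420,560,2)
    P=np.dstack([r,np.ones((420,560))])*d[...,None]
    W=(P-np.array(m["t"]))@np.array(m["R"]); W[d==0]=np.nan; return W
E
python3 - <<'E'
from h import *
pt=np.load("top0p.npy");ps=np.load("side0p.npy")
a=cv2.resize(pt[160:260,155:465],None,fx=2.5,fy=2.5,interpolation=2)
b=cv2.resize(ps[100:235,210:410],None,fx=2.5,fy=2.5,interpolation=2)
c=np.zeros((250+338,775,3),np.uint8);c[:250,:775]=a;c[250:588,:500]=b[:338]
cv2.imwrite("pics/crop1.png",c[:,:,::-1])
W=cloud("top",np.load("top0.npy"));S=cloud("side",np.load("side0.npy"))
np.set_printoptions(precision=3,suppress=True,linewidth=200)
print("bar",[W[v,u] for v,u in((190,258),(199,259),(208,260))])
for u in(320,337,350,371,388,405):
    print(u,[W[v,u].tolist() for v in range(196,252,6)] if 0 else np.round(W[194:252:4,u],3).tolist())
E
```

```text
bar [array([0.583, 0.084, 0.116]), array([0.559, 0.08 , 0.114]), array([0.536, 0.075, 0.112])]
320 [[0.586, -0.077, 0.1], [0.576, -0.078, 0.099], [0.567, -0.079, 0.091], [0.524, -0.065, 0.216], [0.513, -0.065, 0.218], [0.505, -0.066, 0.213], [0.53, -0.084, 0.066], [0.52, -0.084, 0.063], [0.511, -0.085, 0.057], [0.501, -0.086, 0.05], [0.491, -0.087, 0.047], [0.481, -0.088, 0.041], [0.472, -0.09, 0.032], [0.461, -0.09, 0.035], [0.448, -0.089, 0.048]]
337 [[0.59, -0.122, 0.099], [0.58, -0.123, 0.095], [0.57, -0.124, 0.091], [0.525, -0.104, 0.218], [0.516, -0.105, 0.216], [0.51, -0.107, 0.204], [0.529, -0.126, 0.083], [0.514, -0.123, 0.102], [0.505, -0.125, 0.094], [0.496, -0.126, 0.09], [0.486, -0.126, 0.088], [0.477, -0.128, 0.081], [0.468, -0.13, 0.07], [0.458, -0.13, 0.068], [0.458, -0.141, 0.0]]
350 [[0.592, -0.156, 0.097], [0.583, -0.158, 0.09], [0.573, -0.158, 0.088], [0.527, -0.134, 0.218], [0.519, -0.135, 0.213], [0.545, -0.162, 0.072], [0.536, -0.164, 0.063], [0.526, -0.165, 0.058], [0.516, -0.166, 0.053], [0.506, -0.167, 0.05], [0.498, -0.169, 0.039], [0.487, -0.17, 0.037], [0
[... 441 characters left out ...]
.258, 0.09], [0.59, -0.258, 0.089], [0.543, -0.222, 0.215], [0.533, -0.222, 0.215], [0.563, -0.264, 0.068], [0.553, -0.265, 0.064], [0.544, -0.267, 0.058], [0.534, -0.268, 0.051], [0.524, -0.269, 0.049], [0.515, -0.271, 0.04], [0.504, -0.272, 0.038], [0.494, -0.273, 0.033], [0.48, -0.269, 0.05], [0.478, -0.283, -0.001], [0.466, -0.282, 0.003]]
405 [[0.603, -0.302, 0.093], [0.556, -0.262, 0.213], [0.544, -0.26, 0.22], [0.538, -0.263, 0.208], [0.554, -0.295, 0.111], [0.548, -0.3, 0.096], [0.537, -0.299, 0.098], [0.528, -0.301, 0.091], [0.519, -0.303, 0.084], [0.508, -0.303, 0.084], [0.5, -0.307, 0.07], [0.49, -0.308, 0.069], [0.492, -0.331, -0.001], [0.481, -0.33, 0.0], [0.47, -0.331, -0.002]]
```

View pics/crop1.png

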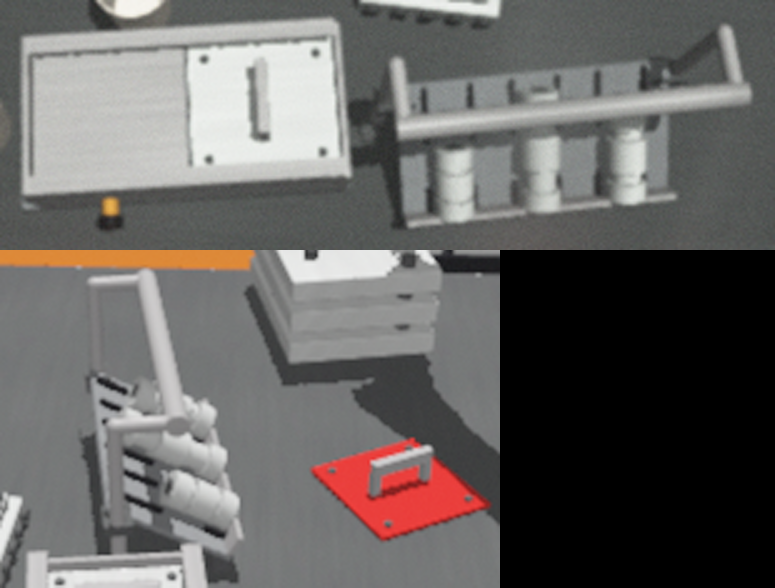

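```bash
python3 - <<'E'
from h import *
np.set_printoptions(precision=4,suppress=True,linewidth=180)
T=cloud("top",np.load("top0.npy")).reshape(-1,3);S=cloud("side",np.load("side0.npy")).reshape(-1,3)
def box(C,lo,hi): return C[np.all((C>lo)&(C<hi),1)]
for nm,C in(("top",T),("side",S)):
    b=box(C,[.5,.03,.105],[.62,.13,.135]); r=cv2.minAreaRect(b[:,:2].astype(np.float32)*1000)
    print(nm,"bar",len(b),r,b.mean(0),np.median(b[:,2]))
    s=box(C,[.42,-.03,.084],[.68,.4,.104]); r=cv2.minAreaRect(s[:,:2].astype(np.float32)*1000); print("channels",len(s),r)
    t=box(C,[.4,-.45,.19],[.66,0,.23]); c=t.mean(0);v=np.linalg.svd(t-c,full_matrices=False)[2][0];
    r=cv2.minAreaRect(t[:,:2].astype(np.float32)*1000);print("tube",len(t),c,t[:,2].max(),v,r)
# rack yaw guess from tube fit
for yaw in (np.deg2rad(10.),):
  R=np.array([[np.cos(yaw),-np.sin(yaw)],[np.sin(yaw),np.cos(yaw)]])
  for nm,C in(("top",T),("side",S)):
    q=box(C,[.4,-.4,.015],[.7,0,.19]); xy=q[:,:2]@R; s=xy[:,0]*np.cos(np.pi/6)+q[:,2]*.5; h=-xy[:,0]*.5+q[:,2]*np.cos(np.pi/6)
    print(nm,"h hist",[(round(a,3),n) for n,a in zip(*np.histogram(h,np.arange(-.25,-.1,.006)))])
    np.save(nm+"_q.npy",np.c_[s,xy[:,1],h])
E
```

```text
top bar 141 ((561.3805541992188, 79.31224822998047), (79.14262390136719, 11.888782501220703), 7.408305644989014) [0.56   0.0792 0.1128] 0.11288108872236152
channels 2255 ((574.541015625, 201.2513885498047), (225.86293029785156, 410.97247314453125), 7.1148810386657715)
tube 1814 [ 0.5451 -0.2116  0.2142] 0.2218782837522418 [-0.1723  0.985   0.0021] ((566.490234375, -208.73300170898438), (79.78633117675781, 332.16400146484375), 9.554072380065918)
side bar 180 ((561.8824462890625, 78.23751068115234), (78.85242462158203, 17.272056579589844), 5.395333766937256) [0.5625 0.0799 0.1109] 0.11139876200259316
channels 2691 ((574.140625, 201.9921875), (225.91122436523438, 411.7598876953125), 6.754175662994385)
tube 917 [ 0.5497 -0.1828  0.2116] 0.22147441133924173 [-0.1701  0.9854 -0.0039] ((567.0189208984375, -208.65208435058594), (80.53836822509766, 336.46490478515625), 9.641623497009277)
top h hist [(np.float64(-0.25), np.int64(3)), (np.float64(-0.244), np.int64(4)), (np.float64(-0.238), np.int64(3)), (np.float64(-0.232), np.int64(4)), (np.float64(-0.226), np.int64(12)), (np.float64(-0.22), n
[... 844 characters left out ...]
p.int64(33)), (np.float64(-0.22), np.int64(40)), (np.float64(-0.214), np.int64(56)), (np.float64(-0.208), np.int64(71)), (np.float64(-0.202), np.int64(191)), (np.float64(-0.196), np.int64(985)), (np.float64(-0.19), np.int64(315)), (np.float64(-0.184), np.int64(207)), (np.float64(-0.178), np.int64(235)), (np.float64(-0.172), np.int64(283)), (np.float64(-0.166), np.int64(269)), (np.float64(-0.16), np.int64(322)), (np.float64(-0.154), np.int64(96)), (np.float64(-0.148), np.int64(30)), (np.float64(-0.142), np.int64(17)), (np.float64(-0.136), np.int64(29)), (np.float64(-0.13), np.int64(30)), (np.float64(-0.124), np.int64(30)), (np.float64(-0.118), np.int64(21)), (np.float64(-0.112), np.int64(2))]
```

```bash
python3 - <<'E'
from h import *
np.set_printoptions(precision=4,suppress=True,linewidth=180)
T=cloud("top",np.load("top0.npy")).reshape(-1,3);S=cloud("side",np.load("side0.npy")).reshape(-1,3)
yaw=np.deg2rad(7.);R=np.array([[np.cos(yaw),-np.sin(yaw)],[np.sin(yaw),np.cos(yaw)]])
for nm,C in(("top",T),("side",S)):
    l=np.c_[(C[:,:2]-[.5615,.0785])@R,C[:,2]]
    k=l[(abs(l[:,0])<.094)&(abs(l[:,0])>.06)&(l[:,1]>-.1)&(l[:,1]<.23)&(abs(l[:,2]-.094)<.006)]
    print(nm,cv2.minAreaRect(k[:,:2].astype(np.float32)*1000),np.percentile(k[:,0],[1,99]),np.percentile(k[:,1],[1,99]))
    for sg in(1,-1):
        m=k[(k[:,0]*sg>0)]; f=np.polyfit(m[:,1],m[:,0],1); print(" ch",sg,f,len(m),np.median(m[:,2]))
    pl=l[(abs(l[:,0])<.06)&(abs(l[:,1])<.1)&(abs(l[:,2]-.070)<.005)]; print(" plate y",np.percentile(pl[:,1],[1,99]),np.median(pl[:,2]))
    b=l[(abs(l[:,0])<.05)&(abs(l[:,1])<.03)&(l[:,2]>.106)]; print(" bar",np.percentile(b,[3,97],axis=0).ravel(),np.polyfit(b[:,0],b[:,1],1))
# rack
yr=np.deg2rad(9.65);c,s=np.cos(yr),np.sin(yr)
A=np.array([[c*.866,s*.866,.5],[-s,c,0],[-c*.5,-s*.5,.866]]) # rows: slope,y,normal
for nm,C in(("top",T),("side",S)):
    q=C[np.all((C>[.4,-.42,.02])&(C<[.7,0,.185]),1)]@A.T
    h0=np.median(q[abs(q[:,2]+.195)<.008,2]); q[:,2]-=h0
    ys=q[abs(q[:,2]-.036)<.006]; hist,e=np.histogram(ys[:,1],np.arange(-.45,0,.02))
    print(nm,h0,dict(zip(e[hist>30].round(2),hist[hist>30])))
    for i,yc in enumerate((-.2,-.292,-.384)):
        m=ys[abs(ys[:,1]-yc)<.03]
        if len(m)<5: continue
        y0=np.median(m[:,1]); n=m[abs(m[:,1]-y0)<.008]; print(i,y0,"slope range",np.percentile(n[:,0],[1,99]),"top",np.percentile(n[:,2],[50,90]),"yawfit",np.polyfit(n[:,0],n[:,1],1)[0],
         "prof",np.histogram(n[n[:,2]>.035,0],np.arange(.36,.56,.008))[0])
E
```

```text
top ((0.912200927734375, 75.05847930908203), (171.5535125732422, 309.3027038574219), 0.22167101502418518) [-0.0845  0.0856] [-0.0767  0.226 ]
 ch 1 [-0.0038  0.0761] 846 0.09507234776392197
 ch -1 [-0.0041 -0.0749] 943 0.09486234986699241
 plate y [-0.0774  0.0964] 0.07104475411373512
 bar [-0.0371 -0.0048  0.1088  0.0378  0.0064  0.1163] [0.0107 0.0008]
side ((0.47014617919921875, 72.35061645507812), (170.2869873046875, 315.328369140625), 0.1628463715314865) [-0.0842  0.085 ] [-0.0793  0.2281]
 ch 1 [-0.0072  0.0766] 835 0.0944897604659388
 ch -1 [-0.005  -0.0745] 828 0.09434112631917163
 plate y [-0.0848  0.0975] 0.07097138875639966
 bar [-0.0367 -0.0062  0.1068  0.0376  0.007   0.1147] [0.0079 0.001 ]Traceback (most recent call last):
  File "<stdin>", line 20, in <module>
IndexError: boolean index did not match indexed array along axis 0; size of axis is 23 but size of corresponding boolean axis is 22
```

```bash
python3 - <<'E'
from h import *
np.set_printoptions(precision=4,suppress=True,linewidth=180)
T=cloud("top",np.load("top0.npy")).reshape(-1,3);S=cloud("side",np.load("side0.npy")).reshape(-1,3)
yr=np.deg2rad(9.65);c,s=np.cos(yr),np.sin(yr)
A=np.array([[c*.866,s*.866,.5],[-s,c,0],[-c*.5,-s*.5,.866]])
for nm,C in(("top",T),("side",S)):
    q=C[np.all((C>[.4,-.42,.02])&(C<[.7,0,.185]),1)]@A.T
    h0=np.median(q[abs(q[:,2]+.195)<.008,2]); q[:,2]-=h0
    ys=q[abs(q[:,2]-.036)<.008]; hist,e=np.histogram(ys[:,1],np.arange(-.48,0,.01)); e=e[:-1]
    print(nm,h0,list(zip(e[hist>15].round(2).tolist(),hist[hist>15].tolist())))
    for i,yc in enumerate((-.208,-.30,-.392)):
        m=ys[abs(ys[:,1]-yc)<.03]
        if len(m)<5: continue
        y0=(m[:,1].min()+m[:,1].max())/2; n=m[abs(m[:,1]-y0)<.008]; print(i,y0,np.median(m[:,1]),"slope range",np.percentile(n[:,0],[1,99]),"top",np.percentile(n[:,2],[50,90]),"yawfit",np.polyfit(n[:,0],n[:,1],1)[0],
         "prof",[round(float(np.median(n[(n[:,0]>=a)&(n[:,0]<a+.006),2])) if np.any((n[:,0]>=a)&(n[:,0]<a+.006)) else 0,3) for a in np.arange(.40,.6,.006)])
E
```

```text
top -0.194336087408715 [(-0.46, 18), (-0.41, 68), (-0.4, 120), (-0.39, 149), (-0.38, 89), (-0.32, 58), (-0.31, 129), (-0.3, 163), (-0.29, 107), (-0.23, 40), (-0.22, 102), (-0.21, 114), (-0.2, 116), (-0.09, 21)]
0 -0.20714147733126279 -0.20557786446874485 slope range [0.3998 0.4752] top [0.0386 0.0412] yawfit 0.010687433603761235 prof [0.04, 0.04, 0.038, 0.035, 0.039, 0.04, 0.04, 0.04, 0.035, 0.039, 0.038, 0.039, 0.038, 0, 0, 0, 0, 0, 0, 0, 0, 0, 0, 0, 0, 0, 0, 0, 0, 0, 0, 0, 0, 0]
1 -0.2947429837065906 -0.2971984835234743 slope range [0.3993 0.5268] top [0.0368 0.0407] yawfit -0.0004143226927511457 prof [0.039, 0.038, 0.039, 0.035, 0.034, 0.033, 0.034, 0.039, 0.038, 0.039, 0.037, 0.038, 0.037, 0.035, 0.033, 0.034, 0, 0, 0, 0, 0.038, 0.035, 0, 0, 0, 0, 0, 0, 0, 0, 0, 0, 0, 0]
2 -0.3910013523521468 -0.3879921166382345 slope range [0.3993 0.4921] top [0.0386 0.0412] yawfit -0.0011485197921232379 prof [0.039, 0.04, 0.039, 0.034, 0.034, 0.039, 0.039, 0.039, 0.04, 0.039, 0.038, 0.033, 0.033, 0.039, 0.039, 0.04, 0, 0, 0, 0, 0, 0, 0, 0, 0, 0, 0, 0, 0, 0, 0, 0, 0, 0]
side -0.19405933637270514
[... 310 characters left out ...]
 0.035, 0.039, 0.039, 0.038, 0.036, 0.037, 0.039, 0.038, 0.033, 0, 0, 0, 0, 0, 0, 0, 0, 0, 0, 0, 0, 0, 0, 0, 0, 0, 0, 0, 0, 0]
1 -0.2987531282896045 -0.292935493405716 slope range [0.3995 0.5269] top [0.0354 0.04  ] yawfit -0.015271846995817795 prof [0.037, 0.039, 0.038, 0.032, 0.033, 0.034, 0.034, 0.036, 0.037, 0.037, 0.033, 0.032, 0.033, 0.032, 0.03, 0, 0, 0, 0.04, 0.04, 0.037, 0.035, 0, 0, 0, 0, 0, 0, 0, 0, 0, 0, 0, 0]
2 -0.3898233474361506 -0.3849309519920388 slope range [0.3978 0.4992] top [0.0371 0.0398] yawfit -0.027893849687844287 prof [0.037, 0.039, 0.038, 0.035, 0.034, 0.035, 0.039, 0, 0, 0, 0, 0, 0.032, 0.038, 0.037, 0.039, 0.037, 0, 0, 0, 0, 0, 0, 0, 0, 0, 0, 0, 0, 0, 0, 0, 0, 0]
```

```bash
cat >> h.py <<'E'
np.set_printoptions(precision=4,suppress=True,linewidth=180)
def q(M): a=Ro.from_matrix(M).as_quat(); return [float(v) for v in (a[3],*a[:3])]
yw=np.deg2rad(7.3); xs=np.array([np.cos(yw),np.sin(yw),0]); ys=np.array([-np.sin(yw),np.cos(yw),0]); Z=np.array([0,0,1.])
ST=np.array([.562,.0796,0])
QS=q(np.c_[xs,-ys,-Z])
yr=np.deg2rad(9.65);c,s=np.cos(yr),np.sin(yr)
A=np.array([[c*.866,s*.866,.5],[-s,c,0],[-c*.5,-s*.5,.866]])
N=A[2]/np.linalg.norm(A[2]); SP=A.T@[.449,-.389,-.1742]
QR=q(np.c_[A[0],-A[1],-A[2]])
def st(y,z): return list(ST+ys*y+Z*z)   # bar/spool at y,z station
E
python3 - <<'E'
from h import *
print(SP,N)
for p,o in (([.27,-.45,.5],QS),(st(0,.40),QS),(st(0,.258),QS),(st(.155,.27),QS),(st(.155,.40),QS),(list(SP+N*.30),QR),(list(SP+N*.153),QR),(list(SP+N*.3+[-.05,0,.1]),QR),(st(0,.194),QS)):
    j=inverse_kinematics(p,o); print(np.round(p,3),None if j is None else np.round(j,2))
move_to([.27,-.45,.5],QS); print(current_t())
move_to(st(0,.36),QS); print(current_t(),current_tcp_pos(),current_ee_rot(),QS)
p,d=grab_frame("side");cv2.imwrite("pics/side1.png",cv2.resize(p[130:350,150:400],None,fx=2.4,fy=2.4)[:,:,::-1])
E
```

```text
[ 0.5344 -0.3037  0.0736] [-0.4929 -0.0838  0.866 ]
[ 0.27 -0.45  0.5 ] [ 1.4   0.19 -0.48  1.74  0.09  1.23 -0.55]
[0.562 0.08  0.4  ] [ 0.7   0.67 -1.27  1.75  0.68  1.24 -2.19]
[0.562 0.08  0.258] [ 0.42  0.66 -0.81  1.86  0.61  0.89 -2.13]
[0.542 0.233 0.27 ] [ 0.13  0.67 -0.79  1.8   0.58  0.92 -2.36]
[0.542 0.233 0.4  ] [ 0.3   0.58 -1.05  1.7   0.54  1.18 -2.33]
[ 0.387 -0.329  0.333] [ 1.48  0.35 -0.78  2.1  -0.37  0.49 -0.33]
[ 0.459 -0.317  0.206] [ 1.22  0.66 -0.67  2.06 -0.08  0.19 -0.59]
[ 0.337 -0.329  0.433] [ 1.62  0.1  -0.76  2.07 -0.54  0.79 -0.19]
[0.562 0.08  0.194] [ 0.3   0.71 -0.64  1.88  0.61  0.75 -2.13]
0.9083
3.125 [0.5624 0.0782 0.3599] [ 0.0003  0.998   0.0626 -0.    ] [0.0, 0.9979715533496006, 0.06366143813161292, 0.0]
```

View pics/side1.png

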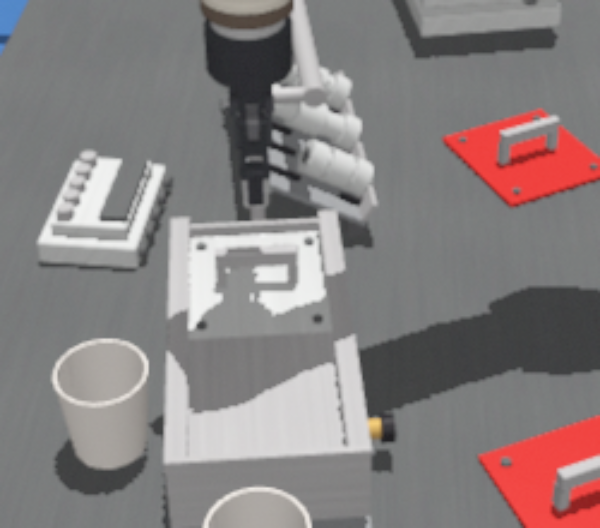

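The gripper is above the bar, which is at about (270,270) in the crop, and is aligned with the plate. I'll descend and grasp it.

```bash
python3 - <<'E'
from h import *
print(servo_line(st(0,.258),max_speed=.12,max_force=15),current_tcp_pos(),current_wrist_force())
gripper_to(.0,force=70); print(current_gripper_width(),current_finger_force(),current_tcp_pos(),current_wrist_force(),current_t())
if .008<current_gripper_width()<.018:
    print(servo_line(st(0,.2735),max_speed=.05,max_force=30),current_tcp_pos(),current_wrist_force(),current_gripper_width())
    p,d=grab_frame("side");cv2.imwrite("pics/side2.png",cv2.resize(p[130:350,150:400],None,fx=2.4,fy=2.4)[:,:,::-1])
    l=cloud("side",d).reshape(-1,3)-ST; l=np.c_[l@xs,l@ys,l[:,2]]
    k=l[(abs(l[:,0])<.06)&(abs(l[:,1]-.055)<.015)]; print("plate z",np.nanpercentile(k[:,2],[10,50,90]),current_t())
E
```

```text
False [0.5624 0.0799 0.2587] [-0.1878  0.7586 -0.0456]
0.010744802067996327 69.47333335876465 [0.5622 0.0792 0.2584] [-1.9048 -1.956   4.1411] 4.8417
False [0.5619 0.0797 0.2735] [ 0.4766  0.4384 -5.3273] 0.01088914409814134
plate z [0.0848 0.4388 0.4877] 5.35
```

```bash
python3 - <<'E'
from h import *
r=servo_line(st(.155,.2735),max_speed=.08,max_force=25); print(r,current_tcp_pos(),st(.155,.2735),current_wrist_force(),current_t(),current_gripper_width())
if not r:
    print(servo_line(st(.155,.266),max_speed=.04,max_force=15),current_tcp_pos(),current_wrist_force())
    gripper_to(.04); print(current_tcp_pos(),current_wrist_force())
    servo_line(st(.155,.36),max_speed=.15); print(current_t())
    for n in("side","top"):
        p,d=grab_frame(n);l=cloud(n,d).reshape(-1,3)-ST; l=np.c_[l@xs,l@ys,l[:,2]]
        b=l[(abs(l[:,0])<.05)&(abs(l[:,1]-.155)<.04)&(abs(l[:,2]-.118)<.01)]; print(n,len(b),np.median(b,0))
        if n=="side": cv2.imwrite("pics/side3.png",cv2.resize(p[130:350,150:400],None,fx=2.4,fy=2.4)[:,:,::-1])
E
```

```text
False [0.5425 0.2328 0.2734] [np.float64(0.5423049856667908), np.float64(0.2333436386014546), np.float64(0.2735)] [ 0.0654  0.2966 -5.6173] 7.4417 0.010871318652471375
True [0.543  0.2334 0.2684] [ 0.2142 -0.3473  4.9338]
[0.542  0.2327 0.2667] [0.0411 0.0271 0.0515]
8.8333
side 336 [0.0025 0.1597 0.1201]
top 43 [-0.0306  0.158   0.1218]
```

View pics/side3.png

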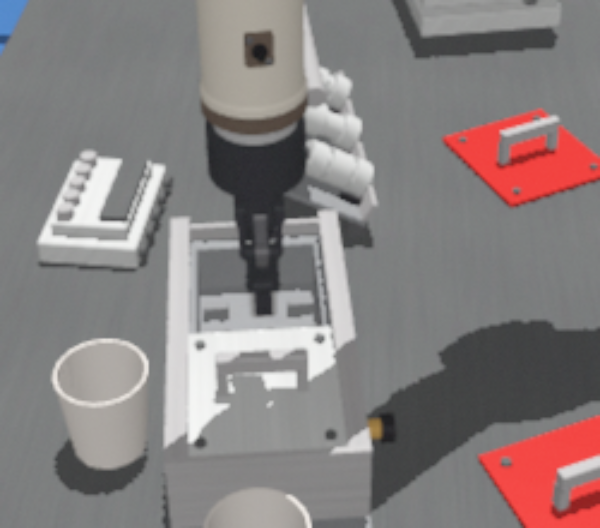

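The hatch is parked: its plate is at (265,385) in the crop, and the well with its cradle blocks is exposed at (255,300). Next is the spool.

```bash
python3 - <<'E'
from h import *
gripper_to(.082)
move_to([.40,.02,.5],QS); print(current_t(),np.round(current_joint_pos(),2))
h2=list(SP+N*.30+np.array([-.05,0,.08])); h1=list(SP+N*.30); g=list(SP+N*.153)
move_to(h2,QR); print(current_t(),np.round(current_joint_pos(),2))
servo_line(h1,rot=QR,max_speed=.2); print(current_t(),np.round(current_joint_pos(),2),current_tcp_pos(),h1)
for p in(list(SP+N*.22),g): 
    j=inverse_kinematics(p,QR); print(None if j is None else np.round(j,3))
p,d=grab_frame("side");cv2.imwrite("pics/side4.png",cv2.resize(p[80:260,200:400],None,fx=3,fy=3)[:,:,::-1])
E
```

```text
10.575 [ 1.25 -0.16 -1.22  1.98 -0.16  1.22 -1.35]
11.8667 [ 1.15  0.09 -0.28  2.11 -0.63  0.77 -0.1 ]
12.4917 [ 1.09  0.27 -0.32  2.11 -0.68  0.56 -0.07] [ 0.3869 -0.3286  0.334 ] [np.float64(0.3865265527487911), np.float64(-0.3288602212971884), np.float64(0.3334485157886217)]
[ 1.046  0.44  -0.368  2.103 -0.73   0.38  -0.016]
[ 1.023  0.589 -0.414  2.068 -0.768  0.247  0.032]
```

View pics/side4.png

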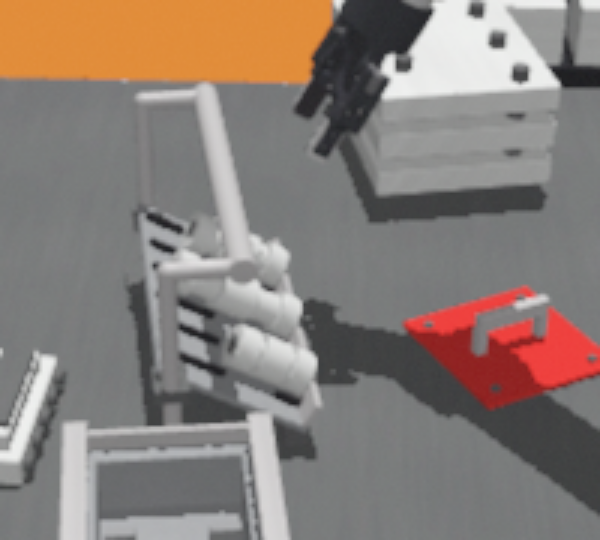

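The open gripper leans square to the slope at (345,100) in the crop, in front of the tube and above the far lane. I'll go in.

```bash
python3 - <<'E'
from h import *
r=servo_line(list(SP+N*.153),max_speed=.12,max_force=12); print(r,current_tcp_pos(),SP+N*.153,current_wrist_force(),current_t())
if r: raise SystemExit
gripper_to(0,force=60); w=current_gripper_width(); print(w,current_finger_force(),current_wrist_force())
if .034<w<.044:
    print(servo_line(list(SP+N*.165),max_speed=.04,max_force=25),current_wrist_force())
    print(servo_line(list(SP+N*.26),max_speed=.12,max_force=25),current_wrist_force(),current_gripper_width(),current_t(),current_tcp_pos())
    for n in("side","top"):
        p,d=grab_frame(n);cv2.imwrite(f"pics/{n}5.png",cv2.resize(p[80:260,200:400] if n=="side" else p[150:350,280:500],None,fx=3,fy=3)[:,:,::-1]); np.save(n+"5.npy",d)
E
```

```text
False [ 0.4589 -0.3169  0.2067] [ 0.459  -0.3165  0.2061] [-0.3558  0.1151  0.1851] 13.9167
0.03838835348895186 59.31931257247925 [-2.8925 -0.6862  6.0571]
False [ 0.4917  0.3775 -0.1279]
False [ 0.2055 -0.162  -1.9149] 0.03832924916140709 15.775 [ 0.4062 -0.3252  0.2982]
```

View pics/side5.png

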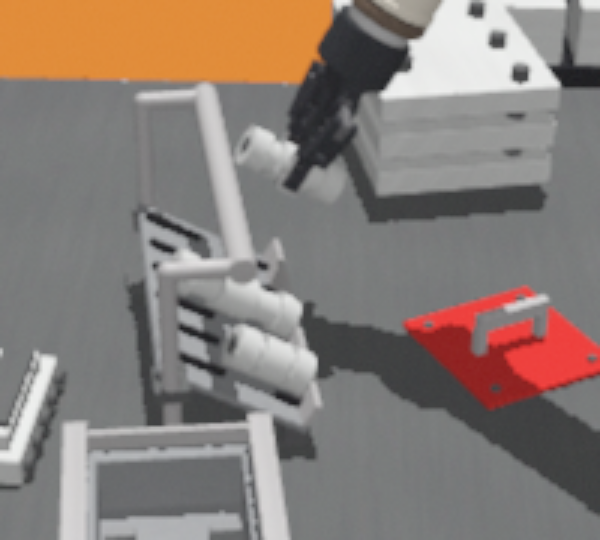

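The spool is held at its middle land around (300,165) in the crop, near the tube but clear of it. I'll back away toward the robot, then measure how it sits in the grip.

```bash
python3 - <<'E'
from h import *
p0=np.array(current_tcp_pos())
servo_line(list(p0+[-.06,0,.10]),max_speed=.15); print(current_t(),current_gripper_width())
tp=np.array(current_tcp_pos()); o=current_ee_rot(); M=Ro.from_quat([o[1],o[2],o[3],o[0]]).as_matrix()
for n in("side","top"):
    p,d=grab_frame(n); l=(cloud(n,d).reshape(-1,3)-tp)@M
    k=l[(abs(l[:,0])<.08)&(abs(l[:,1])<.03)&(abs(l[:,2]-.152)<.03)]
    print(n,len(k),"x",np.percentile(k[:,0],[1,99]))
    for a in np.arange(-.06,.06,.01):
        m=k[(k[:,0]>=a)&(k[:,0]<a+.01)]
        if len(m)>8: print(f"{a:.2f}",len(m),np.percentile(m[:,1],[3,97]),np.percentile(m[:,2],[3,97]))
E
```

```text
16.8 0.03836613600536005
side 525 x [-0.0504  0.05  ]
-0.05 48 [-0.0228 -0.0002] [0.1346 0.1699]
-0.04 60 [-0.0214 -0.0006] [0.1338 0.1701]
-0.03 31 [-0.0178 -0.0026] [0.1406 0.1659]
-0.02 22 [-0.0273 -0.0115] [0.1352 0.1679]
-0.01 22 [-0.0298  0.0249] [0.1241 0.1695]
0.00 62 [-0.0285  0.0244] [0.1241 0.1696]
0.01 89 [-0.0261  0.0238] [0.1245 0.1699]
0.02 28 [-0.0194 -0.0016] [0.1388 0.1652]
0.03 59 [-0.022   0.0011] [0.1341 0.1693]
0.04 92 [-0.0211  0.0134] [0.1348 0.1703]
top 659 x [-0.0488  0.0497]
-0.05 23 [-0.0206 -0.0089] [0.1343 0.1473]
-0.01 35 [-0.0269  0.0193] [0.1224 0.1456]
0.00 112 [-0.028   0.0232] [0.1267 0.1639]
0.01 159 [-0.0281  0.0239] [0.1258 0.1647]
0.02 54 [-0.0191  0.0106] [0.1358 0.1559]
0.03 91 [-0.0221  0.0107] [0.1323 0.155 ]
0.04 178 [-0.0213  0.0148] [0.1347 0.1692]
```

```bash
python3 - <<'E'
from h import *
for n in("side","top"):
    p,d=grab_frame(n);l=cloud(n,d).reshape(-1,3)-ST; l=np.c_[l@xs,l@ys,l[:,2]]
    k=l[(abs(l[:,0])<.058)&(abs(l[:,1])<.06)&(abs(l[:,2]-.0265)<.004)]
    for sx in(1,-1):
        for sy in(1,-1):
            m=k[(k[:,0]*sx>.025)&(k[:,1]*sy>.005)]
            if len(m)>5: print(n,sx,sy,len(m),np.percentile(m,[3,97],axis=0)[:,:2].ravel(),np.median(m[:,2]))
move_to([.40,.0,.5],QS); print(current_t(),current_gripper_width())
move_to(st(0,.36),QS); print(current_t(),current_tcp_pos(),np.round(current_joint_pos(),2))
print(inverse_kinematics(st(0,.19),QS))
E
```

```text
side 1 1 15 [0.0317 0.0115 0.0545 0.018 ] 0.026537748573894793
side 1 -1 48 [ 0.0309 -0.0302  0.0554 -0.0153] 0.026107410676555948
side -1 1 15 [-0.0545  0.0107 -0.0314  0.0188] 0.026522520054210682
side -1 -1 49 [-0.0548 -0.0302 -0.0302 -0.0164] 0.02574066649729517
top 1 1 39 [0.0309 0.0158 0.0547 0.0271] 0.02706207152478994
top 1 -1 40 [ 0.0309 -0.0262  0.0552 -0.0148] 0.0268233887910022
top -1 1 30 [-0.0483  0.0156 -0.0309  0.0267] 0.026632754301330972
top -1 -1 33 [-0.0484 -0.0262 -0.0309 -0.0148] 0.026283720820730445
18.225 0.038362164014912374
19.1333 [0.5619 0.0784 0.3598] [ 0.51  0.54 -0.93  1.79  0.49  1.06 -2.04]
[ 0.3729  0.7589 -0.7412  1.8829  0.7154  0.7872 -2.2069]
```

The cradle position checks out to within about 0.5 mm, so I'll lower the spool.

```bash
python3 - <<'E'
from h import *
print(servo_line(st(0,.215),max_speed=.1,max_force=15),current_tcp_pos(),current_wrist_force())
r=servo_line(st(0,.189),max_speed=.02,max_force=6); print(r,current_tcp_pos(),current_wrist_force(),current_t())
p,d=grab_frame("side");cv2.imwrite("pics/side6.png",cv2.resize(p[150:350,180:380],None,fx=3,fy=3)[:,:,::-1])
E
```

```text
False [0.5623 0.0797 0.2156] [ 0.2058 -0.6441 -2.0308]
True [0.5621 0.0791 0.1954] [ 1.6023 -1.6029  1.0564] 21.65
```

View pics/side6.png

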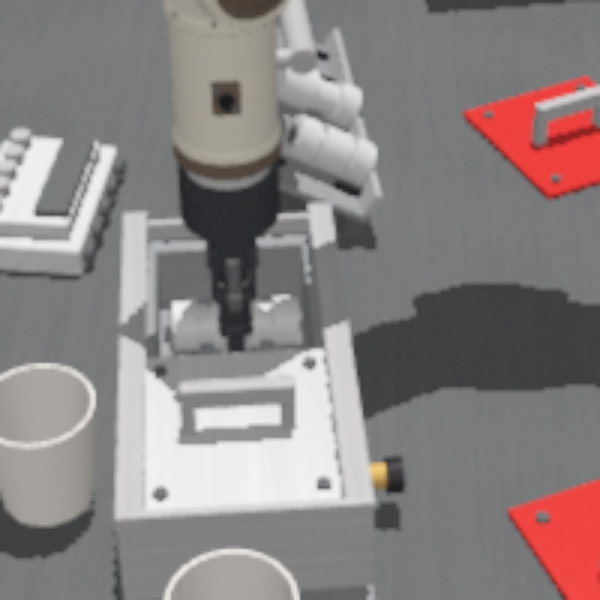

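The spool lies across x in the well at (235,325) in the crop. Contact came about 4 mm higher than expected, so I'll press on gently to see whether it settles.

```bash
python3 - <<'E'
from h import *
r=servo_line(st(0,.1895),max_speed=.02,max_force=12); print(r,current_tcp_pos(),current_wrist_force(),current_wrist_torque(),current_t())
tp=np.array(current_tcp_pos())
p,d=grab_frame("side"); l=cloud("side",d).reshape(-1,3)-ST; l=np.c_[l@xs,l@ys,l[:,2]]
for a in np.arange(-.055,.055,.01):
    m=l[(l[:,0]>=a)&(l[:,0]<a+.01)&(abs(l[:,1])<.025)&(l[:,2]<.075)&(l[:,2]>.03)]
    if len(m)>5: print(f"{a:.3f}",len(m),np.percentile(m[:,1],[3,97]),np.percentile(m[:,2],[50,97]))
E
```

```text
True [0.5626 0.0782 0.1941] [ 1.2524 -1.2116  1.5906] [-0.2268 -0.187  -0.0162] 21.9083
-0.055 43 [-0.0076  0.0187] [0.0543 0.0607]
-0.045 70 [-0.0129  0.0194] [0.0514 0.0608]
-0.035 55 [-0.0078  0.0183] [0.0498 0.0621]
-0.025 55 [-0.0049  0.0195] [0.0505 0.0596]
-0.015 21 [-0.023  0.024] [0.0418 0.0619]
0.005 30 [-0.008   0.0237] [0.0447 0.0609]
0.015 50 [-0.0035  0.0136] [0.0489 0.0603]
0.025 65 [-0.0073  0.0194] [0.0528 0.0604]
0.035 69 [-0.0076  0.0194] [0.0525 0.0599]
0.045 20 [-0.0104  0.0183] [0.0497 0.0593]
```

```bash
python3 - <<'E'
from h import *
r=servo_line(st(0,.1915),max_speed=.02,max_force=15); print(r,current_tcp_pos(),current_wrist_force())
for w in(.042,.05,.062): gripper_to(w); print(current_wrist_force(),current_gripper_width())
servo_line(st(0,.34),max_speed=.1); move_to([.40,.0,.5],QS); move_to([.337,-.329,.45],QR); sleep(.5); print(current_t())
for n in("side","top"):
    p,d=grab_frame(n);l=cloud(n,d).reshape(-1,3)-ST; l=np.c_[l@xs,l@ys,l[:,2]]
    k=l[(abs(l[:,0])<.058)&(abs(l[:,1])<.03)&(l[:,2]>.045)&(l[:,2]<.08)]; print(n,np.percentile(k,[2,50,98],axis=0))
    if n=="top": cv2.imwrite("pics/top7.png",cv2.resize(p[130:270,110:450],None,fx=2.3,fy=2.3)[:,:,::-1])
E
```

```text
True [0.5627 0.0786 0.1936] [-1.4433 -2.1036  8.7642]
[-0.2197 -0.6324  0.2358] 0.04196055631272446
[-0.44    1.5071 -0.0927] 0.05009554416291879
[ 0.1978 -0.8156 -0.4855] 0.06203158866833797
27.1917
side [[-0.0496 -0.0117  0.0453]
 [-0.0008  0.0073  0.0548]
 [ 0.0464  0.0183  0.0611]]
top [[-0.0512 -0.0175  0.0464]
 [-0.0034  0.0004  0.0557]
 [ 0.0461  0.0182  0.0617]]
```

View pics/top7.png

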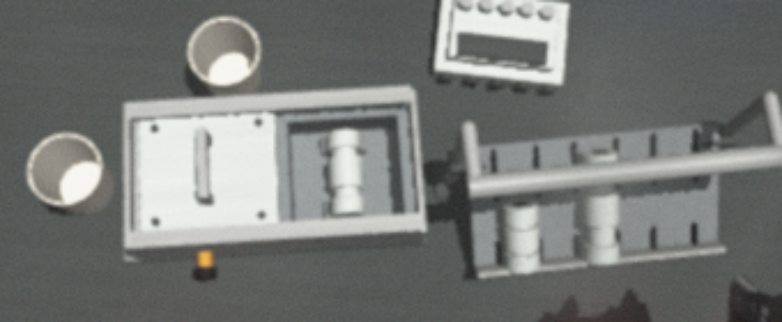

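The hatch is parked at (203,165) in the crop. The spool lies on the cradle blocks along x at (346,170), and the other two spools, the cups and the casting haven't moved.

```bash
python3 -c "
from bench import *
print(job_done())"
```

```text
the job is handed in; nothing more can be done
None
```

I parked the hatch at the far end, laid the middle-length spool across the cradle blocks, and handed the job in with the robot clear at about 27 s; the final pictures show the other spools, cups and casting where they were.

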